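Tip the brass spacers out of the four-spout sorting tray

ROBOT

A 6-joint arm with a two-finger parallel gripper is mounted at the origin on the work surface. World frame = base frame: x ahead of the robot, y to its left, z up, the work surface at z = 0. Lengths are in m, angles in degrees, forces in N, time in s.
With the tool pointing down it reaches from about 0.4 to 0.825 m from the base axis. Payload 7 kg.
Tool frame: the origin (TCP) lies between the finger pads; the fingertips stand 19 mm ahead of it and the grasp point (between the pads) is the TCP; z points along the fingers, y is the line along which they close (so a half turn about z gives the same grasp; the last joint's range is limited). The gripper opens to 88 mm and grips with 3 to 60 N. Pads are 19 mm wide; open, the fingers measure 130 mm over their backs; the gripper's body (78 mm by 193 mm) begins 47 mm behind the grasp point.
Start: joints at [87.153, 20.546, 0.682, 0, -70.136, -16.507], TCP at [0.224, 0.637, 0.246] pointing down, gripper open.
Joint ranges: [-176.03, 176.03], [-82.01, 121.73], [-58.28, 71.71], [-173.87, 95.51], [-174.79, -0.11], [-173.66, 173.66]. Speed limits (degrees/s): [136.94, 136.94, 172.46, 180, 180, 180].

INTERFACE

Orientations are given as [roll, pitch, yaw] about the fixed x, y, z axes, in that order (R = Rz(yaw) Ry(pitch) Rx(roll)).
In Python, from plant import r gives the robot as it stands. The module is installed in compiled form; this text tells all that it offers.
- The arm moves only by the shell command python3 -m pendant 'ROWS' [OPENING] [FORCE]. ROWS is JSON, a list of rows, each a list of 6 numbers: the shift along the tool's x, y, z in mm, then the turn, a rotation vector about the tool's x, y, z in rad. In form: [[tx, ty, tz, wx, wy, wz], ...]. A call has 1 to 20 rows; each row is the pose to reach, as a shift and turn from the pose commanded when the call began, along the tool's axes at that moment; what a row does not reach only later rows make up. A row lasts 1/8 s, in which the tool goes at most 62.5 mm and 10.7 degrees, less where a joint would pass 70% of its speed; a pose out of reach is approached as far as the arm can. A call with a gripper value outside its range is refused whole. OPENING is the finger opening in mm, from 0 to 87.6, set as the call begins (- or left out, the last holds). The fingers move at their own pace and stop on an object; FORCE is the grip in N (left out, the last holds). Time passes only in rows, so rows that repeat a pose let the fingers close. It gives the time, the measured TCP pose, the force, the opening and the grip force at its end, in the units of the state.
- r.get_state(): the state, without advancing time (a new reading comes with each control period).
- r.capture(name): name is "scene" or "top" or "wrist"; returns the picture (384x512x3 uint8, red, green, blue); there is no depth.
- r.camera_params(name): a dict with "mtx" (3x3 intrinsics, pixels), "rvec" (rotation vector, rad) and "tvec" (3), from world to camera coordinates, as OpenCV has them; the wrist camera has in their place "mount" (4x4, takes a point from camera to tool coordinates, whose origin is the TCP and whose axes are the flange's). Camera axes: x right, y down, z forward; pixel columns grow to the right and rows downward; lengths in m; the calibration is good to about 2 mm. A picture is of the moment at which its call begins: read the wrist's pose just before it. camera_params takes no time and is no camera call.
- r.close_job(): hands the job in; it is judged then, once.
The state is a dict: "time_s": time; "joints": joint angles; "qd": joint speeds; "joint_torque": joint torques, N m; "tcp_pos": TCP position; "eef_rot": TCP orientation; "contact_force": force on the tool from outside, world axes, zero at the start; "moment": the same for the moment, N m; "gripper_width": finger opening in m; "gripper_force": force on a finger pad.
Only numpy, scipy, OpenCV 4.12 (cv2) and the standard library are available. Lean on these libraries where they do the work, as an engineer would, in place of code of your own. Each camera call takes 0.05 s, during which the arm holds its last target. There are 200 camera calls.

TASK

Stand the green tin under the spout of the bay with the three brass picture spacers, then tip the tray up on that corner, keeping that corner's leg on the table, so that all three slide out into the tin. Lower the tray back onto its four legs where it stood, with the tin left flat on the table; the other pieces must never leave their own bays, and leave the tape and mug alone.

Things in the scene. Friction and masses are not known exactly. Their poses are not given: they have to be found in the camera images.
- tray: White enamel sorting tray, blue edges, 160 x 160 mm, on four legs; 0.34 to 0.55 kg plus 0.12 kg of hardware, loose. Origin: centre, at table level; z up, x and y along its sides. Floor top 43 mm, wall tops 65 mm up; two dividers on its x and y axes make four 75 mm bays: brass +x+y, black -x+y, nuts +x-y, blue -x-y. Each bay opens at its outer corner into a spout along the diagonal.
- brass_spout (a point): Middle of the brass spout's lip, on the channel floor (3 mm sheet), 118 mm out from the tray's centre, 43 mm up. Axes as the tray's. Spouts are level channels 50 mm wide inside. Tilted 33 degrees on its leg the lip is 18 mm further out, its underside 20 mm up. Tipped slowly along the diagonal to 28 to 33 degrees the bay empties straight out; pieces land 5 to 60 mm beyond the level lip.
- grip_spout (a point): Middle of the opposite (blue bay's) spout, a place to take the tray by when tipping: midway between its two cheeks (56 mm over the outside, 3 mm thick, 22 mm high, from 85 to 118 mm from the tray's centre, parallel to the diagonal), 107 mm from the centre, 56 mm up, 9 mm under the cheek tops. Axes as the tray's. Clear on both outer sides.
- brass_leg (a point): Bottom of the leg under the brass bay's spout, 88 mm from the tray's centre on the diagonal; round, 12 mm thick, 40 mm high. Tipped on this corner the tray pivots on the leg's outer edge, 94 mm from its centre, which stays put.
- leg_b (a point): Bottom of the leg under the black bay, 88 mm from the tray's centre.
- leg_d (a point): Bottom of the leg under the steel-nut bay, 88 mm from the tray's centre.
- tin: Shallow green open tin, bright floor, 96 mm long (its x), 62 mm wide (its y), 16 mm high, wall and floor 2.5 mm, 0.11 kg, loose. Origin: centre of its underside, z up. Starts empty, left or right of the tray. Slid in from outside it fits under a spout: pointing along the diagonal, its near end may come as close as 112 mm to the tray's centre without meeting the leg of the tipped tray.
- tape: Roll of yellow masking tape lying flat on the table, 90 mm across, 24 mm high. Origin: centre of its underside. To the left or the right of the tray, on the side away from the tin. Bystander.
- mug: Steel mug, 80 mm across, 90 mm high, standing at the back of the table. Origin: centre of its underside. Bystander.
- brass1: Brass picture spacer, a disc 14 mm across and 10 mm high, 13 g, polished, slides on the enamel once the tray is tilted about 16 to 25 degrees. Its origin is the centre of its flat underside, z along its axis. It starts lying flat in the brass bay.
- brass2: Brass picture spacer, a disc 14 mm across and 10 mm high, 13 g, polished, slides on the enamel once the tray is tilted about 16 to 25 degrees. Its origin is the centre of its flat underside, z along its axis. It starts lying flat in the brass bay.
- brass3: Brass picture spacer, a disc 14 mm across and 10 mm high, 13 g, polished, slides on the enamel once the tray is tilted about 16 to 25 degrees. Its origin is the centre of its flat underside, z along its axis. It starts lying flat in the brass bay.
- black1: Black spacer, a disc 14 mm across and 10 mm high, 11 g, polished, slides on the enamel once the tray is tilted about 16 to 25 degrees. Its origin is the centre of its flat underside, z along its axis. It starts lying flat in the tray's -x,+y bay.
- black2: Black spacer, a disc 14 mm across and 10 mm high, 11 g, polished, slides on the enamel once the tray is tilted about 16 to 25 degrees. Its origin is the centre of its flat underside, z along its axis. It starts lying flat in the tray's -x,+y bay.
- nut1: Steel hexagon nut, 20 mm over its corners and 10 mm high, 16 g, polished, slides on the enamel once the tray is tilted about 16 to 25 degrees. Its origin is the centre of its flat underside, z along its axis. It starts lying flat in the tray's +x,-y bay.
- nut2: Steel hexagon nut, 20 mm over its corners and 10 mm high, 16 g, polished, slides on the enamel once the tray is tilted about 16 to 25 degrees. Its origin is the centre of its flat underside, z along its axis. It starts lying flat in the tray's +x,-y bay.
- blue1: Blue spacer, a disc 14 mm across and 10 mm high, 11 g, polished, slides on the enamel once the tray is tilted about 16 to 25 degrees. Its origin is the centre of its flat underside, z along its axis. It starts lying flat in the tray's -x,-y bay.
- blue2: Blue spacer, a disc 14 mm across and 10 mm high, 11 g, polished, slides on the enamel once the tray is tilted about 16 to 25 degrees. Its origin is the centre of its flat underside, z along its axis. It starts lying flat in the tray's -x,-y bay.
Mind the look-alikes: they are no part of the job. Of the things shaped like the tray, the white one is meant.

How it is judged:
By the outcome, as a careful person would: the job done as asked, in the order asked, and still so for the second after the job is handed in, with the robot touching nothing.
It also fails if it takes over 67 s, if anything falls off the work surface, if the arm or the gripper's body presses on something with over 40 N, if the wrist force passes 120 N, or if a joint passes its speed limit or range.

## Working session

There is one attempt and no reset: what is moved stays moved. The work goes in short steps, Python scripts to look and compute and a shell command to move; the robot and the scene stay as the last step left them, time stands still between calls to the robot, and variables do not carry over. Pictures are saved under pics/ and viewed, at most 10 in all, crops included, and the job is handed in when it is done.

```bash
mkdir -p pics
python3 - <<'E'
from plant import r
import cv2
for n in ("scene","top"):
    im=r.capture(n); cv2.imwrite(f"pics/{n}0.png",im[:,:,::-1])
    p=r.camera_params(n); print(n,p)
print(r.get_state()); print(r.camera_params("wrist"))
E
```

```text
scene {'mtx': array([[413.86333902,   0.        , 257.36510702],
       [  0.        , 413.86333902, 187.42948554],
       [  0.        ,   0.        ,   1.        ]]), 'rvec': array([ 1.06871936,  2.43219939, -1.00886342]), 'tvec': array([ 0.38929695, -0.24981845,  1.25317656])}
top {'mtx': array([[377.80534638,   0.        , 254.71659741],
       [  0.        , 377.80534638, 196.21802339],
       [  0.        ,   0.        ,   1.        ]]), 'rvec': array([ 2.18308239, -2.16648399,  0.15645821]), 'tvec': array([-0.02322598,  0.55491384,  0.82798077])}
{'time_s': 0.1, 'joints': array([ 8.71539094e+01,  2.05868863e+01,  6.41080774e-01, -1.78645905e-02,
       -7.01353809e+01, -1.65081050e+01]), 'qd': array([-0.02873697, -0.08158476,  0.16893009,  0.04539197,  0.10941247,
        0.01743381]), 'joint_torque': array([-1.60851559e-03, -5.84160483e+01,  2.93749863e+01,  7.01547816e+00,
        1.01110016e-02, -5.69425492e-05]), 'tcp_pos': array([0.22357402, 0.6364851 , 0.2447366 ]), 'eef_rot': array([ 1.79917387e+02, -6.96868163e-03, -1.93602729e+01]), 'contact_force': array([ 0.21889375,  0.34447547, -0.63163239]), 'moment': array([ 0.02692211, -0.04672945,  0.02239085]), 'gripper_force': 0.0, 'gripper_width': 0.0876305986332198}
{'mtx': array([[285.83932851,   0.        , 259.80341094],
       [  0.        , 285.83932851, 187.42975607],
       [  0.        ,   0.        ,   1.        ]]), 'mount': array([[-9.41517393e-04, -9.55336204e-01, -2.95519629e-01,
         7.97942596e-02],
       [ 9.99999542e-01, -9.50682908e-04, -1.12666496e-04,
         3.36519583e-04],
       [-1.73311078e-04, -2.95519600e-01,  9.55336661e-01,
        -1.38393714e-01],
       [ 0.00000000e+00,  0.00000000e+00,  0.00000000e+00,
         1.00000000e+00]])}
```

View pics/top0.png

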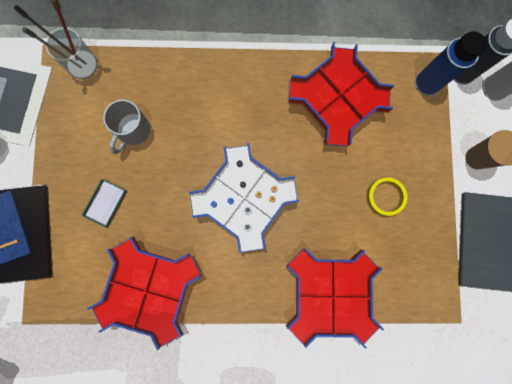

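View pics/scene0.png

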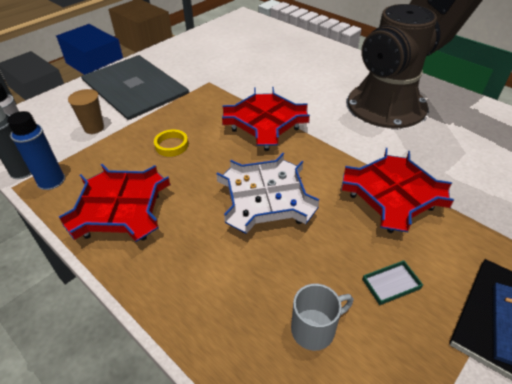

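The top view shows the white tray at (244,198), with its brass bay pointing right and the spout lip at about (296,188). The green-rimmed tin is at (104,203), the tape at (388,197) and the mug at (125,122). Possible mix-ups are the red trays at (340,95), (147,293) and (335,297). The white one is the one meant. Next I take a close crop to check that and pick out points.

Run:
```python
import cv2,numpy as np
im=cv2.imread("pics/top0.png")
a=cv2.resize(im[140:260,185:305],None,fx=5,fy=5,interpolation=cv2.INTER_CUBIC)
b=cv2.resize(im[173:235,75:135],None,fx=3,fy=3,interpolation=cv2.INTER_CUBIC)
c=np.zeros((600,790,3),np.uint8); c[:,:600]=a; c[:186,605:785]=b
for k in range(0,600,100):
    cv2.putText(c,str(185+k//5),(k,10),0,.35,(0,255,255)); cv2.putText(c,str(140+k//5),(0,k+12),0,.35,(0,255,255))
cv2.imwrite("pics/crop1.png",c)
```

```text
(no output)
```

View pics/crop1.png

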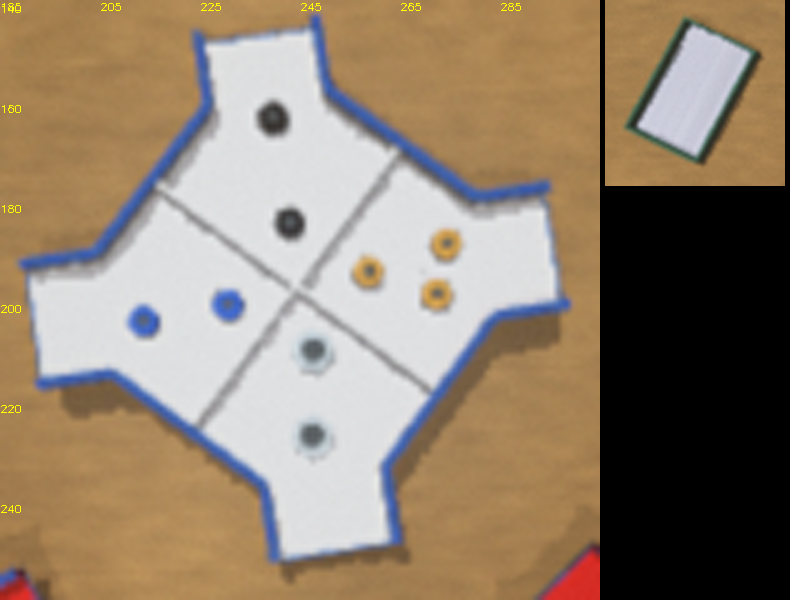

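The crop confirms the white tray with three brass rings on the right, black at the top, blue on the left and nuts at the bottom. The corners of its four spouts are clear, and so are the tin's.

```bash
cat > h.py <<'E'
import numpy as np,cv2
from plant import r
from scipy.optimize import least_squares
def proj(P,n="top"):
    p=r.camera_params(n); return cv2.projectPoints(np.float64(P),p["rvec"],p["tvec"],p["mtx"],None)[0][:,0]
def fit(model,px,x0,n="top"):
    def w(x):
        c,s=np.cos(x[2]),np.sin(x[2]); return np.c_[model[:,:2]@np.array([[c,s],[-s,c]])+x[:2],model[:,2]]
    f=least_squares(lambda x:(proj(w(x),n)-px).ravel(),x0); return f.x,np.sqrt(np.mean(f.fun**2)*2)
def unproj(px,z,n="top"):
    p=r.camera_params(n);R=cv2.Rodrigues(p["rvec"])[0];c=-R.T@p["tvec"]
    d=R.T@np.linalg.inv(p["mtx"])@np.array([*px,1]);return c+d*(z-c[2])/d[2]
d45=lambda k:np.array([[np.cos(k),np.sin(k)],[-np.sin(k),np.cos(k)]])
def spouts(order): # angles deg in tray frame ; two corners each (ccw-right first)
    return np.array([[*(np.array([.118,s*.0265])@d45(np.radians(a))),.065] for a in order for s in (1,-1)])
E
python3 - <<'E'
from h import *
# image is seen from above: x up, y left presumably
for q in [(244,198),(295,187),(104,203),(388,197),(125,122),(335,297),(340,95),(147,293)]: print(q,unproj(q,.03).round(3))
c=np.array([[549,186],[568,303],[200,33],[317,17],[22,264],[40,384],[275,560],[400,543]])
px=c/5+[185,140]-.4
a=unproj(px[:2].mean(0),.065)-unproj(px[4:6].mean(0),.065); yaw=np.arctan2(a[1],a[0])-np.pi/4
m=spouts([45,135,225,315])  # +lateral = ccw side
m=m[[0,1,3,2,5,4,6,7]] if 0 else m
# brass: first pt is upper (image) = ccw if image is unmirrored; black: left is ccw ; blue: lower is ccw; nuts: right is ccw
m=m[[0,1,2,3,5,4,7,6]]
x,e=fit(m,px,[*unproj((244,198),.05)[:2],yaw]);print("tray",x[:2],np.degrees(x[2]),e)
pt=np.array([[102.7,179.7],[126.7,191],[107.3,226.3],[82.7,215]])
w=np.array([unproj(p,.016)[:2] for p in pt]);print("tin",w,w.mean(0),np.linalg.norm(np.roll(w,-1,0)-w,axis=1))
L=(w[0]+w[1])/2-(w[2]+w[3])/2;print("yaw",np.degrees(np.arctan2(L[1],L[0])))
E
```

```text
(244, 198) [0.551 0.005 0.03 ]
(295, 187) [ 0.578 -0.112  0.03 ]
(104, 203) [0.537 0.321 0.03 ]
(388, 197) [ 0.556 -0.327  0.03 ]
(125, 122) [0.725 0.282 0.03 ]
(335, 297) [ 0.331 -0.199  0.03 ]
(340, 95) [ 0.799 -0.22   0.03 ]
(147, 293) [0.339 0.217 0.03 ]
tray [0.55071814 0.00538855] -125.92765015501855 0.5459353540616527
tin [[0.59208446 0.33152937]
 [0.56634574 0.27551149]
 [0.48498241 0.31561425]
 [0.51026682 0.37237012]] [0.53841986 0.32375631] [0.06164806 0.09070955 0.06213317 0.09144449]
yaw -26.383031597518887
```

```bash
cat >> h.py <<'E'
from scipy.spatial.transform import Rotation as Ro
def row(pos,rpy,back=None):
    s=r.get_state();R=Ro.from_euler("xyz",s["eef_rot"],degrees=True)
    T=Ro.from_euler("xyz",rpy,degrees=True)
    print("row",(R.inv().apply(np.array(pos)-s["tcp_pos"])*1000).round(1),(R.inv()*T).as_rotvec().round(4))
def wpix(P,s):  # world -> wrist pixels
    p=r.camera_params("wrist");M=np.eye(4);M[:3,:3]=Ro.from_euler("xyz",s["eef_rot"],degrees=True).as_matrix();M[:3,3]=s["tcp_pos"]
    C=np.linalg.inv(M@p["mount"]);return cv2.projectPoints(np.float64(P),cv2.Rodrigues(C[:3,:3])[0],C[:3,3],p["mtx"],None)[0][:,0]
E
python3 -c "
from h import *
row([.538,.324,.16],[180,0,-26.4])"
```

```text
row [400.2 190.5  85.1] [ 0.0014 -0.0002  0.1229]
```

```bash
python3 -m pendant '[[100,48,21,0,0,0.03],[200,95,42,0,0,0.06],[300,143,64,0,0,0.09],[400,190,85,0,0,0.123],[400,190,85,0,0,0.123],[400,190,85,0,0,0.123],[400,190,85,0,0,0.123],[400,190,85,0,0,0.123],[400,190,85,0,0,0.123],[400,190,85,0,0,0.123]]' 87
python3 - <<'E'
from h import *
s=r.get_state();im=r.capture("wrist")[:,:,::-1].copy();cv2.imwrite("pics/w_raw.png",im)
print(s["tcp_pos"],s["eef_rot"])
c,q=np.cos(np.radians(-26.4)),np.sin(np.radians(-26.4))
P=[[.538+c*a-q*b,.324+q*a+c*b,.016] for a,b in((.048,.031),(.048,-.031),(-.048,-.031),(-.048,.031))]
p=wpix(P,s);print(p)
im=cv2.resize(im,None,fx=1.5,fy=1.5)
for u in p: cv2.circle(im,tuple((u*1.5).astype(int)),3,(0,0,255),1)
cv2.imwrite("pics/w1.png",im)
E
```

```text
time_s: 1.35
tcp_pos: [0.5376, 0.3258, 0.1607]
eef_rot: [-180.0, 0.0, -26.4]
contact_force: [-0.4, 0.7, 0.7]
gripper_width: 0.0871
gripper_force: 0.0
[0.53763608 0.32584237 0.160749  ] [-1.79980674e+02  1.06239116e-03 -2.63577094e+01]
[[229.30068516 131.86916816]
 [292.69174921 131.85582916]
 [289.68028092 222.10785377]
 [232.12911212 222.11909709]]
```

View pics/w1.png

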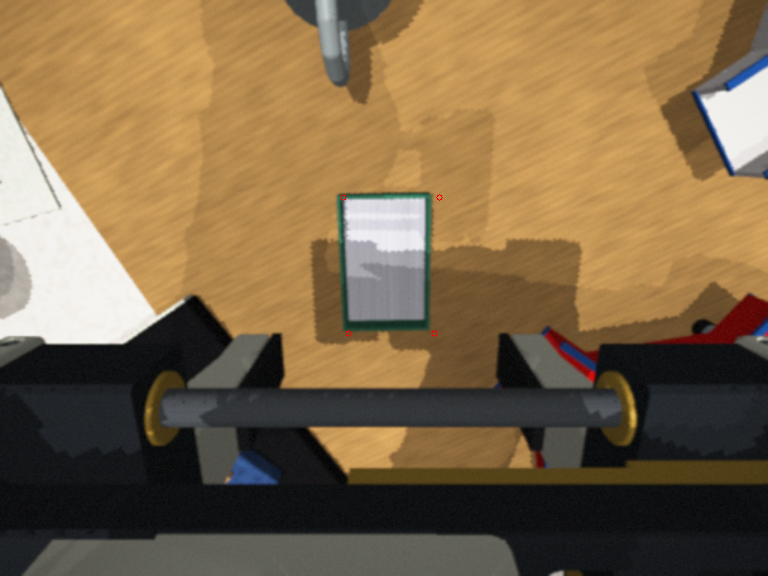

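The tin sits about 6 px left and 4 px above the predicted corners in the wrist view, so I shift by about 4 mm and −3 mm, then descend and grip.

```bash
python3 -m pendant '[[4,-2.6,45,0,0,0],[4,-2.6,90,0,0,0],[4,-2.6,120,0,0,0],[4,-2.6,138,0,0,0],[4,-2.6,138,0,0,0],[4,-2.6,138,0,0,0]]' 87
python3 -m pendant '[[0,0,0,0,0,0],[0,0,0,0,0,0],[0,0,0,0,0,0],[0,0,0,0,0,0],[0,0,0,0,0,0],[0,0,0,0,0,0]]' 40 20
python3 -c "
from h import *
print(r.get_state()['contact_force'])"
```

```text
time_s: 2.15
tcp_pos: [0.5433, 0.3265, 0.0239]
eef_rot: [-179.9, -0.0, -26.4]
contact_force: [-0.3, -0.9, -0.3]
gripper_width: 0.0871
gripper_force: 0.0
time_s: 2.9
tcp_pos: [0.5431, 0.3257, 0.0231]
eef_rot: [-180.0, -0.0, -26.4]
contact_force: [0.1, -0.9, 5.7]
gripper_width: 0.0618
gripper_force: 20.0
[ 0.14741981 -0.90792125  5.69299096]
```

```bash
python3 -c "
from h import *
row([.541,.08,.25],[180,0,-80.9])"
```

```text
row [ 107.4  220.9 -227. ] [-7.000e-04  0.000e+00  9.513e-01]
```

```bash
python3 -m pendant '[[0,0,-20,0,0,0],[0,0,-60,0,0,0],[0,0,-110,0,0,0],[0,0,-160,0,0,0.05],[8,15,-200,0,0,0.15],[25,50,-227,0,0,0.3],[43,88,-227,0,0,0.45],[60,126,-227,0,0,0.6],[78,164,-227,0,0,0.75],[95,198,-227,0,0,0.88],[107,220,-227,0,0,0.951],[107,220,-227,0,0,0.951],[107,220,-227,0,0,0.951]]'
python3 - <<'E'
from h import *
s=r.get_state();im=r.capture("wrist")[:,:,::-1].copy()
u=np.array([.158,-.987]);v=np.array([.987,.158]);c=np.array([.5507,.0054])
ro=np.radians(-125.93)
P=[[*(np.array([x,y])@d45(ro)+c),.065] for x,y in spouts([45,135,225,315])[:,:2]]
p=wpix(P,s);print(p.round(1))
im=cv2.resize(im,None,fx=1.5,fy=1.5)
for q in p: cv2.circle(im,tuple((q*1.5).astype(int)),3,(0,0,255),1)
cv2.imwrite("pics/w2.png",im)
E
```

```text
time_s: 4.53
tcp_pos: [0.5408, 0.081, 0.2493]
eef_rot: [180.0, 0.0, -80.9]
contact_force: [0.6, 0.8, -1.2]
gripper_width: 0.0619
gripper_force: 20.0
[[233.8 -25.1]
 [289.  -25. ]
 [154.8 127.9]
 [149.4  76.8]
 [283.1 205.1]
 [239.  205.2]
 [373.   76.8]
 [367.4 127.9]]
```

View pics/w2.png

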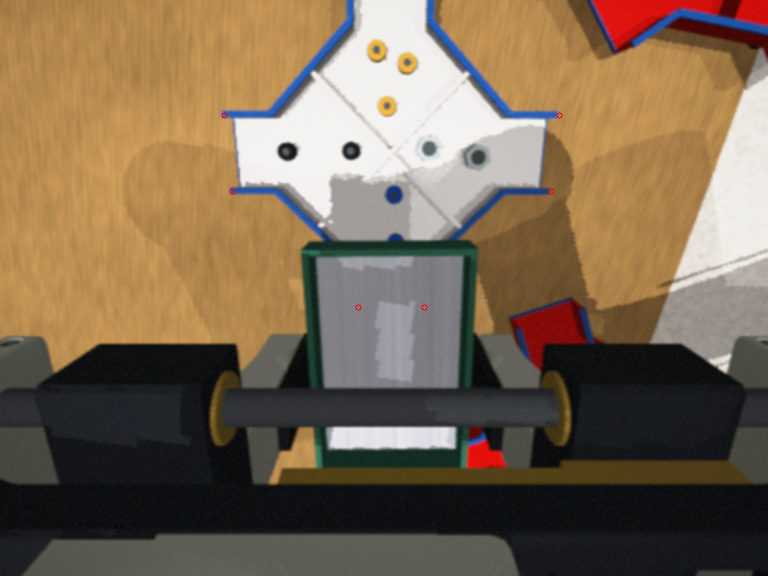

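The tray corners match the prediction to about 1 px, so the tray pose is confirmed. The tin hangs centred in the grip. I carry it beyond the brass spout and lower it there.

```bash
python3 -m pendant '[[20,0,0,0,0,0],[60,1,0,0,0,0],[110,1,0,0,0,0],[160,2,0,0,0,0],[205,2,0,0,0,0],[240,2,10,0,0,0],[253,2,45,0,0,0],[253,2,90,0,0,0],[253,2,135,0,0,0],[253,2,175,0,0,0],[253,2,205,0,0,0],[253,2,222,0,0,0],[253,2,224,0,0,0],[253,2,224,0,0,0],[249,2,225,0,0,0],[245,2,225,0,0,0],[241,2,225,0,0,0],[241,2,225.5,0,0,0],[241,2,226,0,0,0],[241,2,226,0,0,0]]'
python3 -c "
from h import *
print(r.get_state()['contact_force'])
cv2.imwrite('pics/top1.png',cv2.resize(r.capture('top')[130:270,180:390,::-1],None,fx=3.5,fy=3.5,interpolation=2))"
```

```text
time_s: 7.08
tcp_pos: [0.577, -0.1574, 0.0234]
eef_rot: [180.0, 0.0, -80.9]
contact_force: [0.2, 0.1, -0.6]
gripper_width: 0.0614
gripper_force: 20.0
[ 0.23895627  0.06814904 -0.56864836]
```

```bash
python3 -m pendant '[[0,0,0,0,0,0],[0,0,0,0,0,0],[0,0,0,0,0,0],[0,0,0,0,0,0]]' 78
python3 -m pendant '[[0,0,-20,0,0,0],[0,0,-60,0,0,0],[0,0,-110,0,0,0],[0,0,-160,0,0,0],[-40,0,-200,0,0,0],[-90,0,-210,0,0,0],[-150,0,-210,0,0,0],[-200,0,-210,0,0,0],[-240,0,-210,0,0,0],[-270,0,-210,0,0,0],[-270,0,-210,0,0,0],[-270,0,-210,0,0,0]]' 78
python3 - <<'E'
from h import *
cv2.imwrite('pics/top1.png',cv2.resize(r.capture('top')[130:270,180:390,::-1],None,fx=3.5,fy=3.5,interpolation=2))
s=r.get_state();im=r.capture("wrist")[:,:,::-1].copy()
c=np.array([.5507,.0054]);ro=np.radians(-125.93)
P=[[*(np.array([x,y])@d45(ro)+c),.065] for x,y in spouts([45,135,225,315])[:,:2]]
p=wpix(P,s)
im=cv2.resize(im,None,fx=1.5,fy=1.5)
for q in p: cv2.circle(im,tuple((q*1.5).astype(int)),3,(0,0,255),1)
cv2.imwrite("pics/w3.png",im)
E
```

```text
time_s: 7.62
tcp_pos: [0.5771, -0.1574, 0.0236]
eef_rot: [-180.0, -0.0, -80.9]
contact_force: [0.7, 1.1, -0.2]
gripper_width: 0.0779
gripper_force: 0.0
time_s: 9.12
tcp_pos: [0.5342, 0.1091, 0.2336]
eef_rot: [180.0, -0.0, -80.9]
contact_force: [1.0, -0.4, -0.3]
gripper_width: 0.0778
gripper_force: 0.0
```

View pics/w3.png

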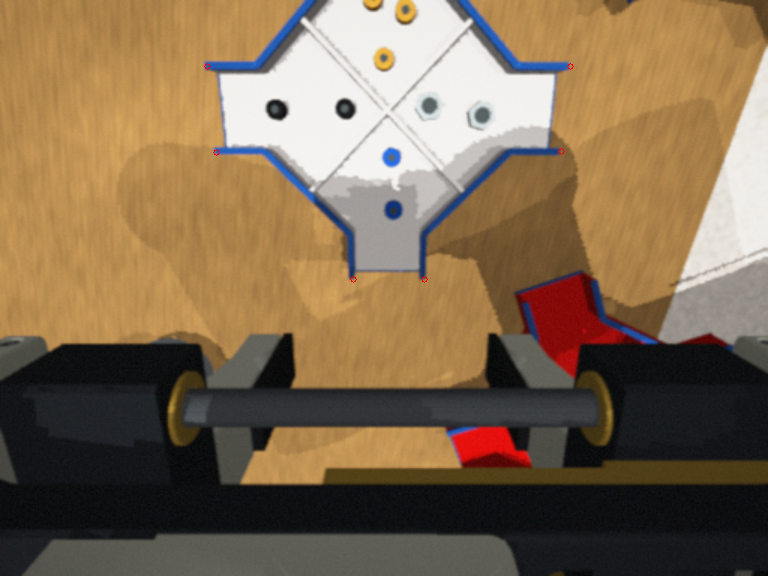

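The tray pose still matches to about 1 px and the grip spout at (388,275) is centred between the fingers. I check the tin in the top view.

View pics/top1.png

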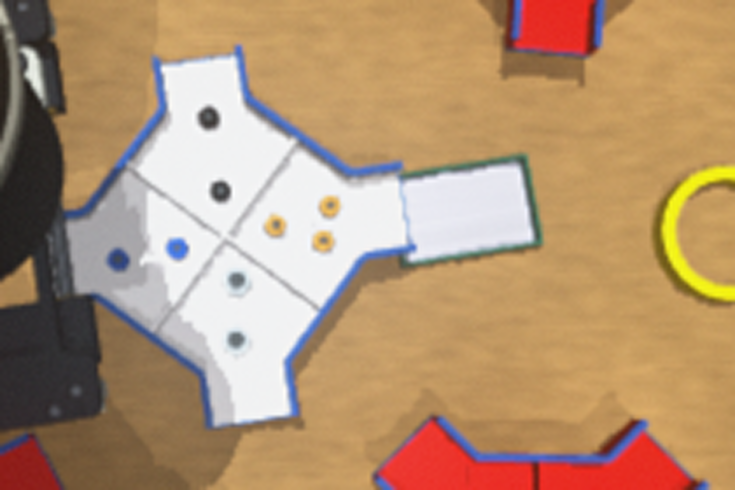

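Run:
```python
from h import *
u=np.array([np.cos(np.radians(-80.93)),np.sin(np.radians(-80.93))]);c=np.array([.5507,.0054])
g=c-u*.107
row([*g,.056],[180,0,-80.93])
# arc in tool frame: x along u, z down
for th in [3,6,9,12,15,18,21,24,27,30,31,32,33]:
    t=np.radians(th);x=-.201*np.cos(t)+.056*np.sin(t)+.201;z=.056*np.cos(t)+.201*np.sin(t)-.056
    print(th,round(x*1000,1),round(-z*1000,1),t.round(4))
```

```text
row [-2.600e+00  1.000e-01  1.776e+02] [ 0.0001 -0.0001 -0.    ]
3 3.2 -10.4 0.0524
6 7.0 -20.7 0.1047
9 11.2 -30.8 0.1571
12 16.0 -40.6 0.2094
15 21.3 -50.1 0.2618
18 27.1 -59.4 0.3142
21 33.4 -68.3 0.3665
24 40.2 -76.9 0.4189
27 47.3 -85.1 0.4712
30 54.9 -93.0 0.5236
31 57.6 -95.5 0.5411
32 60.2 -98.0 0.5585
33 62.9 -100.4 0.576
```

The tin is aligned with the brass spout at (407,211), its near end just under the lip, and everything else is in place. Next I grip the blue spout.

```bash
python3 -m pendant '[[-2.6,0,40,0,0,0],[-2.6,0,90,0,0,0],[-2.6,0,130,0,0,0],[-2.6,0,160,0,0,0],[-2.6,0,174,0,0,0],[-2.6,0,177.5,0,0,0],[-2.6,0,177.5,0,0,0],[-2.6,0,177.5,0,0,0]]' 78
python3 -m pendant '[[0,0,0,0,0,0],[0,0,0,0,0,0],[0,0,0,0,0,0],[0,0,0,0,0,0],[0,0,0,0,0,0],[0,0,0,0,0,0],[0,0,0,0,0,0]]' 45 25
```

```text
time_s: 10.22
tcp_pos: [0.5346, 0.1122, 0.0572]
eef_rot: [-179.9, 0.0, -80.9]
contact_force: [0.2, -0.6, 0.1]
gripper_width: 0.0781
gripper_force: 0.0
time_s: 11.1
tcp_pos: [0.5343, 0.1121, 0.0564]
eef_rot: [-179.9, 0.0, -80.9]
contact_force: [1.0, 1.9, 5.0]
gripper_width: 0.0554
gripper_force: 25.0
```

```bash
python3 -m pendant '[[0.5,0,-1.5,0,-0.0087,0],[1,0,-3.3,0,-0.0175,0],[1.5,0,-5,0,-0.0262,0],[2.1,0,-6.7,0,-0.0349,0],[2.6,0,-8.5,0,-0.0436,0],[3.2,0,-10.2,0,-0.0524,0],[4.4,0,-13.5,0,-0.0698,0],[5.7,0,-17,0,-0.0873,0],[7,0,-20.4,0,-0.1047,0],[8.3,0,-23.7,0,-0.122,0],[9.7,0,-27,0,-0.14,0],[11.2,0,-30.4,0,-0.1571,0],[11.2,0,-30.4,0,-0.1571,0],[11.2,0,-30.4,0,-0.1571,0]]'
python3 - <<'E'
from h import *
print(r.get_state()["moment"])
cv2.imwrite('pics/sc1.png',cv2.resize(r.capture('scene')[110:260,170:370,::-1],None,fx=4,fy=4,interpolation=2))
E
```

```text
time_s: 12.85
tcp_pos: [0.5356, 0.1006, 0.0864]
eef_rot: [180.0, 9.0, -80.9]
contact_force: [0.5, -0.4, -1.3]
gripper_width: 0.0557
gripper_force: 25.0
[-0.56013508 -0.4482655   0.10591753]
```

View pics/sc1.png

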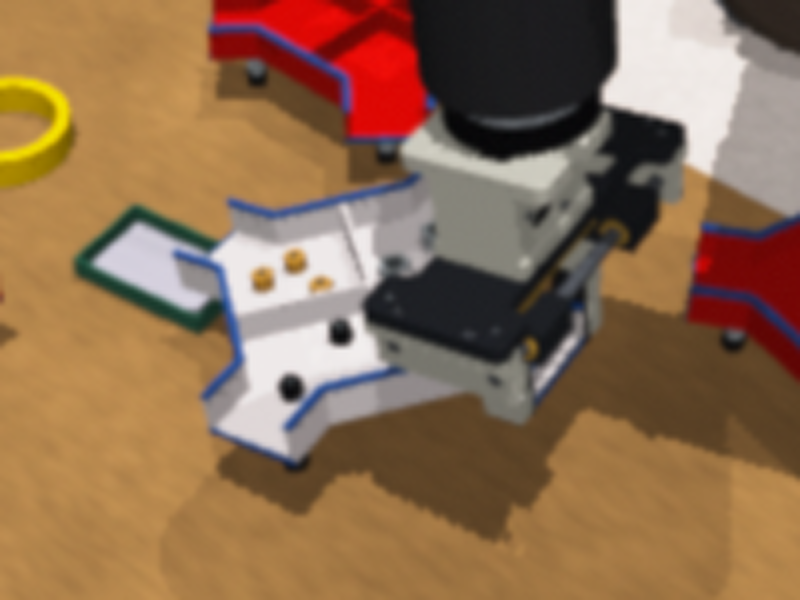

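Tilted 9°, the tray pivots cleanly on its brass leg and the pieces are still in place. The table of tool-frame increments is the same at any tilt, so I continue the same way.

```bash
python3 -m pendant '[[0.5,0,-1.5,0,-0.0087,0],[1,0,-3.1,0,-0.0175,0],[1.5,0,-4.8,0,-0.0262,0],[2.1,0,-6.5,0,-0.0349,0],[2.6,0,-8.3,0,-0.0436,0],[3.2,0,-10,0,-0.0524,0],[3.8,0,-11.7,0,-0.061,0],[4.4,0,-13.5,0,-0.0698,0],[5,0,-15.2,0,-0.0785,0],[5.7,0,-16.9,0,-0.0873,0],[6.3,0,-18.6,0,-0.096,0],[7,0,-20.3,0,-0.1047,0],[7.6,0,-22,0,-0.1134,0],[8.3,0,-23.6,0,-0.122,0],[9,0,-25.3,0,-0.131,0],[9.7,0,-27,0,-0.14,0],[10.4,0,-28.6,0,-0.148,0],[11.2,0,-30.3,0,-0.1571,0]]'
python3 -m pendant '[[0.5,0,-1.5,0,-0.0087,0],[1,0,-3.2,0,-0.0175,0],[1.5,0,-4.9,0,-0.0262,0],[2.1,0,-6.6,0,-0.0349,0],[2.6,0,-8.4,0,-0.0436,0],[3.2,0,-10.1,0,-0.0524,0],[3.8,0,-11.8,0,-0.061,0],[4.4,0,-13.6,0,-0.0698,0],[5,0,-15.3,0,-0.0785,0],[5.7,0,-17,0,-0.0873,0],[6.3,0,-18.7,0,-0.096,0],[7,0,-20.4,0,-0.1047,0],[7.6,0,-22.1,0,-0.1134,0],[8.3,0,-23.8,0,-0.122,0],[9,0,-25.5,0,-0.131,0],[9.7,0,-27.1,0,-0.14,0],[10.4,0,-28.8,0,-0.148,0],[11.2,0,-30.5,0,-0.1571,0]]'
python3 - <<'E'
from h import *
a=r.capture('scene')[110:260,170:370,::-1];b=r.capture('top')[140:240,260:390,::-1]
c=np.zeros((600,800,3),np.uint8);c[:300,:400]=cv2.resize(a,(400,300),interpolation=2);c[300:,:390]=cv2.resize(b,(390,300),interpolation=2)
cv2.imwrite('pics/sc2.png',c[:,:400])
E
```

```text
time_s: 15.15
tcp_pos: [0.5382, 0.0851, 0.1148]
eef_rot: [180.0, 18.0, -80.9]
contact_force: [-0.5, 1.4, 0.3]
gripper_width: 0.0558
gripper_force: 25.0
time_s: 17.4
tcp_pos: [0.5414, 0.0653, 0.1403]
eef_rot: [-180.0, 27.0, -80.9]
contact_force: [-0.3, 3.4, 2.5]
gripper_width: 0.0559
gripper_force: 25.0
```

View pics/sc2.png

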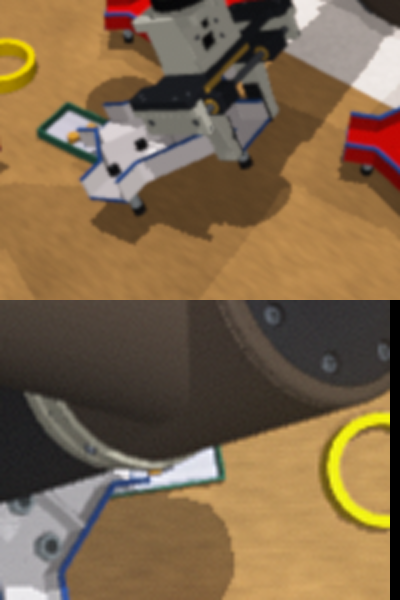

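At 27° brass is already reaching the tin, and the black and nut pieces are still in their bays. I go on to about 31.5° and hold.

```bash
python3 -m pendant '[[0.5,0,-1.7,0,-0.0087,0],[1,0,-3.5,0,-0.0175,0],[1.5,0,-5.2,0,-0.0262,0],[2.1,0,-7,0,-0.0349,0],[2.6,0,-8.7,0,-0.0436,0],[3.2,0,-10.5,0,-0.0524,0],[3.8,0,-12.2,0,-0.061,0],[4.4,0,-14,0,-0.0698,0],[5,0,-15.7,0,-0.0785,0],[5,0,-15.7,0,-0.0785,0],[5,0,-15.7,0,-0.0785,0],[5,0,-15.7,0,-0.0785,0],[5,0,-15.7,0,-0.0785,0],[5,0,-15.7,0,-0.0785,0],[5,0,-15.7,0,-0.0785,0],[5,0,-15.7,0,-0.0785,0]]'
python3 - <<'E'
from h import *
s=r.get_state()
a=r.capture('scene')[125:215,175:295,::-1];w=r.capture('wrist')[:,:,::-1]
c=np.zeros((600,800,3),np.uint8);c[:,:]=cv2.resize(a,(800,600),interpolation=2);c[360:,480:]=cv2.resize(w,(320,240))
cv2.imwrite('pics/sc3.png',c)
E
```

```text
time_s: 19.5
tcp_pos: [0.5432, 0.0539, 0.1519]
eef_rot: [180.0, 31.5, -80.9]
contact_force: [0.3, 0.3, -0.2]
gripper_width: 0.0561
gripper_force: 25.0
```

View pics/sc3.png

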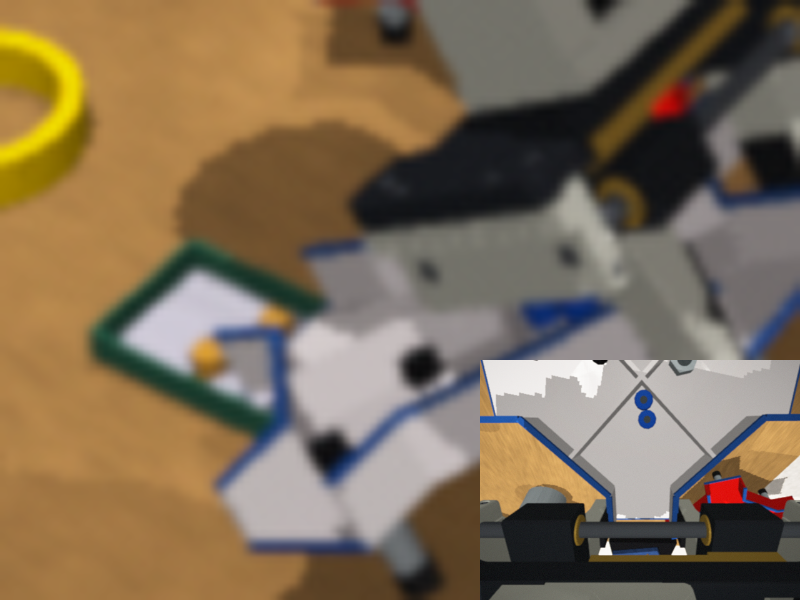

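Two brass pieces are visible in the tin at (208,357) and (275,317), and the third is hidden. My picture views are used up, so I now check by colour blobs.

```bash
cat >> h.py <<'E'
def brass(n,amin=3):
    im=r.capture(n);h=cv2.cvtColor(im,cv2.COLOR_RGB2HSV)
    m=cv2.inRange(h,(12,130,150),(22,255,255))
    k,l,st,ce=cv2.connectedComponentsWithStats(m)
    return [(tuple(ce[i].round(1)),int(st[i,4])) for i in range(1,k) if st[i,4]>=amin]
E
python3 -m pendant '[[0.5,0,-1.8,0,-0.0087,0],[1,0,-3.5,0,-0.0175,0],[1,0,-3.5,0,-0.0175,0],[1,0,-3.5,0,-0.0175,0],[1,0,-3.5,0,-0.0175,0],[1,0,-3.5,0,-0.0175,0]]'
python3 - <<'E'
from h import *
for n in("scene","top"):
    print(n,[b for b in brass(n) if 150<b[0][0]<400 and 120<b[0][1]<260])
E
```

```text
time_s: 20.35
tcp_pos: [0.5436, 0.0513, 0.1544]
eef_rot: [180.0, 32.5, -80.9]
contact_force: [-0.1, 0.6, 0.2]
gripper_width: 0.0558
gripper_force: 25.0
scene [((np.float64(170.8), np.float64(142.4)), 174), ((np.float64(215.8), np.float64(171.8)), 4), ((np.float64(205.4), np.float64(177.6)), 13)]
top [((np.float64(397.7), np.float64(241.0)), 9037), ((np.float64(386.2), np.float64(196.7)), 565)]
```

Run:
```python
from h import *
def T(x,z,w):
    M=np.eye(4);M[:3,:3]=Ro.from_rotvec([0,w,0]).as_matrix();M[:3,3]=[x,0,z];return M
C=T(11.2,-30.4,-.1571)@T(11.2,-30.3,-.1571)@T(11.2,-30.5,-.1571)@T(5,-15.7,-.0785)@T(1,-3.5,-.0175)
tot=-Ro.from_matrix(C[:3,:3]).as_rotvec()[1]; print(np.degrees(tot))
def arc(t): 
    return np.array([-201*np.cos(t)+56*np.sin(t)+201,0,-(56*np.cos(t)+201*np.sin(t)-56)])
b=C[:3,3]-arc(tot);print("bias",b)
def des(t): M=T(0,0,-t);M[:3,3]=arc(t)+b*t/tot;return M
for seq in (np.linspace(tot,tot/2,17),np.linspace(tot/2,0,18)):
    S=des(seq[0])
    print([[round(float(v),1) for v in (np.linalg.inv(S)@des(t))[:3,3]]+[0,round(float(seq[0]-t),4),0] for t in seq[1:]])
```

```text
32.50389571777161
bias [-0.23227567  0.          0.93681082]
[[-1.0, 0.0, 3.5, 0, 0.0177, 0], [-1.9, 0.0, 7.1, 0, 0.0355, 0], [-2.7, 0.0, 10.7, 0, 0.0532, 0], [-3.5, 0.0, 14.3, 0, 0.0709, 0], [-4.2, 0.0, 17.9, 0, 0.0886, 0], [-4.9, 0.0, 21.5, 0, 0.1064, 0], [-5.5, 0.0, 25.1, 0, 0.1241, 0], [-6.0, 0.0, 28.7, 0, 0.1418, 0], [-6.4, 0.0, 32.4, 0, 0.1596, 0], [-6.8, 0.0, 36.0, 0, 0.1773, 0], [-7.1, 0.0, 39.7, 0, 0.195, 0], [-7.4, 0.0, 43.4, 0, 0.2127, 0], [-7.6, 0.0, 47.0, 0, 0.2305, 0], [-7.7, 0.0, 50.7, 0, 0.2482, 0], [-7.8, 0.0, 54.4, 0, 0.2659, 0], [-7.8, 0.0, 58.0, 0, 0.2837, 0]]
[[-0.9, 0.0, 3.3, 0, 0.0167, 0], [-1.8, 0.0, 6.7, 0, 0.0334, 0], [-2.6, 0.0, 10.0, 0, 0.0501, 0], [-3.3, 0.0, 13.4, 0, 0.0667, 0], [-4.0, 0.0, 16.8, 0, 0.0834, 0], [-4.6, 0.0, 20.2, 0, 0.1001, 0], [-5.2, 0.0, 23.6, 0, 0.1168, 0], [-5.7, 0.0, 27.0, 0, 0.1335, 0], [-6.1, 0.0, 30.4, 0, 0.1502, 0], [-6.5, 0.0, 33.9, 0, 0.1669, 0], [-6.9, 0.0, 37.3, 0, 0.1835, 0], [-7.1, 0.0, 40.8, 0, 0.2002, 0], [-7.4, 0.0, 44.2, 0, 0.2169, 0], [-7.5, 0.0, 47.7, 0, 0.2336, 0], [-7.6, 0.0, 51.1, 0, 0.2503, 0], [-7.7, 0.0, 54.6, 0, 0.267, 0], [-7.7, 0.0, 58.0, 0, 0.2837, 0]]
```

```bash
python3 -m pendant '[[-1,0,3.5,0,0.0177,0],[-1.9,0,7.1,0,0.0355,0],[-2.7,0,10.7,0,0.0532,0],[-3.5,0,14.3,0,0.0709,0],[-4.2,0,17.9,0,0.0886,0],[-4.9,0,21.5,0,0.1064,0],[-5.5,0,25.1,0,0.1241,0],[-6,0,28.7,0,0.1418,0],[-6.4,0,32.4,0,0.1596,0],[-6.8,0,36,0,0.1773,0],[-7.1,0,39.7,0,0.195,0],[-7.4,0,43.4,0,0.2127,0],[-7.6,0,47,0,0.2305,0],[-7.7,0,50.7,0,0.2482,0],[-7.8,0,54.4,0,0.2659,0],[-7.8,0,58,0,0.2837,0]]'
python3 - <<'E'
from h import *
for n in("scene","top"):
    print(n,[(b[0][0].item(),b[0][1].item(),b[1]) for b in brass(n) if 150<b[0][0]<400 and 120<b[0][1]<260])
u=np.array([.158,-.987]);c=np.array([.5507,.0054])
P=[[*(c+u*d+np.array([.987,.158])*e),.012] for d in (.12,.21) for e in(-.03,.03)]
print(proj(P,"scene").round(0).tolist(),proj(P,"top").round(0).tolist())
E
```

```text
time_s: 22.45
tcp_pos: [0.5375, 0.0887, 0.1094]
eef_rot: [180.0, 16.2, -80.9]
contact_force: [0.4, -0.2, -3.1]
gripper_width: 0.0562
gripper_force: 25.0
scene [(170.8, 142.4, 176), (320.3, 166.3, 170), (299.3, 166.3, 6), (216.3, 171.7, 3), (207.7, 177.6, 25)]
top [(374.6, 204.6, 19424), (319.1, 171.6, 9), (335.7, 179.0, 7), (312.2, 186.5, 38), (386.3, 196.6, 569), (335.0, 185.7, 3), (339.2, 191.0, 6), (310.8, 194.9, 17), (339.7, 199.8, 10), (330.9, 201.8, 11), (156.5, 222.2, 1790), (340.6, 203.7, 7), (330.0, 216.2, 5), (323.8, 222.2, 4), (317.2, 224.5, 4), (307.3, 231.8, 6), (272.0, 252.6, 5), (278.3, 253.3, 3)]
[[232.0, 175.0], [217.0, 189.0], [203.0, 162.0], [188.0, 175.0]] [[297.0, 204.0], [293.0, 179.0], [334.0, 198.0], [330.0, 173.0]]
```

```bash
python3 -m pendant '[[-0.9,0,3.3,0,0.0167,0],[-1.8,0,6.7,0,0.0334,0],[-2.6,0,10,0,0.0501,0],[-3.3,0,13.4,0,0.0667,0],[-4,0,16.8,0,0.0834,0],[-4.6,0,20.2,0,0.1001,0],[-5.2,0,23.6,0,0.1168,0],[-5.7,0,27,0,0.1335,0],[-6.1,0,30.4,0,0.1502,0],[-6.5,0,33.9,0,0.1669,0],[-6.9,0,37.3,0,0.1835,0],[-7.1,0,40.8,0,0.2002,0],[-7.4,0,44.2,0,0.2169,0],[-7.5,0,47.7,0,0.2336,0],[-7.6,0,50.5,0,0.247,0],[-7.6,0,52.8,0,0.2587,0],[-7.7,0,54.6,0,0.267,0],[-7.7,0,56.3,0,0.2755,0],[-7.7,0,58,0,0.2837,0],[-7.7,0,58,0,0.2837,0]]'
python3 - <<'E'
from h import *
s=r.get_state();print(s["contact_force"],s["moment"])
print([(b[0][0].item(),b[0][1].item(),b[1]) for b in brass("top") if 240<b[0][0]<345 and 160<b[0][1]<215])
E
```

```text
time_s: 25.05
tcp_pos: [0.534, 0.1118, 0.0564]
eef_rot: [-180.0, -0.0, -80.9]
contact_force: [-1.3, -1.5, 1.4]
gripper_width: 0.0563
gripper_force: 25.0
[-1.34343658 -1.50507019  1.39527741] [ 0.07089131  0.36626491 -0.08973731]
[(317.0, 160.6, 28205), (320.0, 163.2, 4), (341.5, 181.0, 10), (312.2, 186.5, 38), (342.5, 186.8, 4), (310.9, 194.9, 16), (334.7, 212.7, 3)]
```

```bash
python3 -m pendant '[[0,0,0,0,0,0],[0,0,0,0,0,0],[0,0,0,0,0,0],[0,0,0,0,0,0],[0,0,-10,0,0,0],[0,0,-30,0,0,0],[0,0,-70,0,0,0],[-30,0,-120,0,0,0],[-90,0,-160,0,0,0],[-150,0,-180,0,0,0],[-180,0,-180,0,0,0],[-180,0,-180,0,0,0],[-180,0,-180,0,0,0]]' 78
python3 - <<'E'
from h import *
im=r.capture("top")[:,:,::-1].copy();cv2.imwrite("pics/end.png",im)
def f(im):
    h=cv2.cvtColor(im,cv2.COLOR_BGR2HSV);m=cv2.inRange(h,(10,100,130),(24,255,255))
    k,l,st,ce=cv2.connectedComponentsWithStats(m)
    return [(ce[i].round(1).tolist(),int(st[i,4]),st[i,2:4].tolist()) for i in range(1,k) if 3<st[i,4]<300 and 190<ce[i][0]<345 and 140<ce[i][1]<255]
print(f(cv2.imread("pics/top0.png")));print(f(im))
# tin region dump: hue-sat map, 'o' for coloured
h=cv2.cvtColor(im,cv2.COLOR_BGR2HSV)
for y in range(174,208): print(y,"".join("o" if 8<h[y,x,0]<26 and h[y,x,1]>110 else ("g" if 60<h[y,x,0]<100 and h[y,x,1]>90 else ("B" if 100<=h[y,x,0]<125 and h[y,x,1]>120 else ".")) for x in range(265,345)))
E
```

```text
time_s: 26.72
tcp_pos: [0.5051, 0.2893, 0.2363]
eef_rot: [180.0, -0.0, -80.9]
contact_force: [0.2, -0.7, -0.3]
gripper_width: 0.0782
gripper_force: 0.0
[([273.9, 188.3], 23, [5, 6]), ([258.1, 194.1], 19, [5, 5]), ([272.0, 198.4], 24, [5, 6])]
[([311.8, 189.1], 66, [9, 16])]
174 .......BB...oooooooooooooooooooooooooooooooooooooooooooooo........oooooooooooooo
175 ........BBB..ooooooooooooooo..oooooooooooooooooooooo..............oooooooooooooo
176 .........BBB...oooooo..........oooooooooooooo.....................oooooooooooooo
177 ...........BB.............BBBB.ooooooo.............................ooooooooooooo
178 ............BBB....BBBBBBBBBB......................................ooooooooooooo
179 ..............BBBBBBBB.............................................ooooooooooooo
180 ...................................................................ooooooooooooo
181 ...................................................................ooooooooooooo
182 ................................................ooo.................oooooooooooo
183 ...............................................oooo.....
[... 1364 characters left out ...]
...........ooooooooo
200 ................................BB...................................ooooooooooo
201 ...........................BBBBBBB..............................oooooooooooooooo
202 .....................BBBBBBBBBB..........................ooooooooooooooooooooooo
203 ...................BBBBB............................oooooooooooooooooooooooooooo
204 ..................BB...........................ooooooooooooooooooooooooooooooooo
205 .................BB......o.............ooooooooooooooooooooooooooooooooooooooooo
206 .................B........o.......oooooooooooooooooooooooooooooooooooooooooooooo
207 ................B.........o.o.oooooooooooooooooooooooooooooooooooooooooooooooooo
```

Three touching discs lie in the tin (area 66 px against about 22 each) and none are left in the bay. One last numeric check covers the tray pose and the other pieces.

Run:
```python
from h import *
A=cv2.imread("pics/top0.png")[135:262,183:302];B=cv2.imread("pics/end.png")[135:262,183:302]
def m(i,lo,hi): return cv2.inRange(cv2.cvtColor(i,cv2.COLOR_BGR2HSV),lo,hi)
a,b=[cv2.GaussianBlur(m(i,(105,120,60),(125,255,255)),(0,0),1.5).astype(np.float32) for i in(A,B)]
cc,W=cv2.findTransformECC(a,b,np.eye(2,3,dtype=np.float32),cv2.MOTION_EUCLIDEAN);print(cc,np.degrees(np.arctan2(W[1,0],W[0,0])),(W@[61,63,1])-[61,63])
u=lambda i,M:[(c.round(1)+[183,135]).tolist()+[int(s[4])] for s,c in zip(*cv2.connectedComponentsWithStats(M)[2:]) if 8<s[4]<60]
for n,i in(("0",A),("end",B)):
    print(n,"black",u(i,m(i,(0,0,0),(180,120,60))),"blue",u(i,m(i,(105,120,60),(125,255,255))),"nutholes",u(i,m(i,(70,0,60),(110,120,150))))
```

```text
0.87623479546139 -0.38837606 [0.60848197 0.59535849]
0 black [] blue [[230.1, 200.5, 22], [213.3, 203.9, 22]] nutholes [[247.3, 209.5, 14], [247.0, 226.5, 16]]
end black [] blue [[235.4, 200.0, 43]] nutholes [[297.6, 179.9, 13], [252.4, 209.6, 13], [261.8, 224.2, 11]]
```

Run:
```python
from h import *
for f in("top0","end"):
    g=cv2.cvtColor(cv2.imread(f"pics/{f}.png"),cv2.COLOR_BGR2GRAY)[140:215,200:300]
    M=cv2.inRange(g,0,75)
    print([(c.round(1)+[200,140]).tolist()+[int(s[4])] for s,c in zip(*cv2.connectedComponentsWithStats(M)[2:]) if 5<s[4]<90])
```

```text
[[239.4, 163.3, 17], [242.6, 184.2, 14]]
[[248.6, 162.4, 16], [250.3, 183.8, 6]]
```

```bash
python3 -c "
from plant import r
print(r.close_job())"
```

```text
the job is handed in; nothing more can be done
None
```

I handed the job in at about 27 s of the 67 s limit: all three brass spacers are in the green tin, the tray is back on its four legs within about 2 mm and 0.4° of where it stood, and the black, blue and nut pieces are still in their own bays (final checks were by colour detection, as my picture views were used up).

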